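# Blow the dust off both ends of a bone

## Robot

A 7-joint arm with a two-finger parallel gripper is mounted at the origin on the work surface. World frame = base frame: x ahead of the robot, y to its left, z up, the work surface at z = 0. Lengths are in m, angles in rad, forces in N, time in s.
With the tool pointing down it reaches from about 0.4 to 0.875 m from the base axis. Payload 6.5 kg.
Tool frame: the origin (TCP) lies on the centre line of the jaws, within the pads' length; the fingertips stand 25 mm ahead of it and the grasp point (between the pads) lies 6 mm ahead of it (env.tip_reach is the distance from the TCP to the fingertips, in m); z points along the fingers, y is the line along which they close (so a half turn about z gives the same grasp; the last joint's range is limited). The gripper opens to 85 mm and grips with 20 to 120 N. Pads are 22 mm wide; open, the fingers measure 114 mm over their backs; the gripper's body (76 mm by 85 mm) begins 54 mm behind the grasp point. The pads swing forward as they close: fully open they stand 13 mm farther back than shut.
Start: joints at [-1.225, 0.536, -0.004, 1.538, 0.003, 1.067, -0.071], TCP at [0.26, 0.596, 0.256] pointing down, gripper open.
Joint ranges: [-2.7, 2.7], [-0.37, 2.16], [-1.27, 1.26], [0.24, 2.4], [-1.31, 4.45], [0.19, 1.91], [-2.76, 2.76]. Speed limits (rad/s): [2.39, 2.39, 3.14, 3.14, 3.14, 3.14, 3.14].

## Interface

Orientations are given as a 3x3 rotation matrix whose columns are the frame's x, y, z axes.
In Python, from plant import env gives the robot as it stands. The module is installed in compiled form; this text tells all that it offers.
- The arm moves only by the tool carry_out, never from a script. Its argument "targets" is a list of rows, each an object with "jaw": the finger opening in cm, from 0 to 8.54; "offset": the shift along the world's x, y, z in cm, a list of three; "dr": the turn, a rotation vector about the world's x, y, z in rad, a list of three. A call has 1 to 12 rows; each row shifts and turns the commanded pose from where the row before left it; what a row does not reach is not made up. A row lasts 1/10 s, in which the tool goes at most 50 mm and 8.59 degrees, less where a joint would pass 70% of its speed; a pose out of reach is approached as far as the arm can. A call with a gripper value outside its range is refused whole. The fingers move at their own pace and stop on an object; "squeeze" is the grip in N (left out, the last holds). Time passes only in rows, so rows that do not move let the fingers close. It gives the time, the measured TCP pose, the force, the opening and the grip force at its end, in the units of the state.
- env.get_state(): the state, without advancing time (a new reading comes with each control period).
- env.read_camera(name): name is "scene" or "top" or "wrist"; returns a dict with "pixels" (384x512x3 uint8, red, green, blue), "depth" (384x512 float32, m along the optical axis (not along the pixel's ray), 0 where there is no reading), "intrinsics" (3x3 intrinsics, pixels), "k1" (the pictures are not rectified: a ray, as slopes to the right and down, at radius r is drawn at 1 + k1 r^2 times it, then the intrinsics apply), "R" (3x3) and "t" (3): a world point X has camera coordinates R X + t; the wrist camera has in their place "tool_from_camera" (4x4, takes a point from camera to tool coordinates, whose origin is the TCP and whose axes are the flange's). Camera axes: x right, y down, z forward; pixel columns grow to the right and rows downward; lengths in m; the calibration is good to about 2 mm. A picture is of the moment at which its call begins: read the wrist's pose just before it.
- env.sign_off(): hands the job in; it is judged then, once.
The state is a dict: "time_s": time; "joint_pos": joint angles; "joint_velocities": joint speeds; "joint_efforts": joint torques, N m; "tcp_pos": TCP position; "eef_rot": TCP orientation; "wrist_force": force on the tool from outside, world axes, zero at the start; "wrist_torque": the same for the moment, N m; "width": finger opening in m; "finger_force": force on a finger pad.
Only numpy, scipy, OpenCV 4.12 (cv2) and the standard library are available. Lean on these libraries where they do the work, as an engineer would, in place of code of your own. Each camera call takes 0.05 s, during which the arm holds its last target. There are 200 camera calls.

## Task

Blow the dust off both ends of the long bone in the tray: lay it gently in the two V-shaped rests of the blow-off stand with its double-knuckled end towards the can, let go of it, and push the can's cap right down and let it spring up. Then take the bone out, lay it gently back in the rests the other way round with its blunt end towards the can, let go and push the cap right down again. Leave the bone lying there, the cap up, and the other bones and the tools undisturbed.

Things in the scene. Friction and masses are not known exactly. Their poses are not given: they have to be found in the camera images.
- bone: The long bone to be cleaned, brown, 180 mm long, the longest in the tray. Origin on the axis of the shaft at mid length; x runs along the bone to the double-knuckled end. Shaft round, 26 mm in diameter, bare for 45 mm either side of the origin (grip it here). Ends 36 mm thick and 53 mm wide; its axis lies level, 18 mm over the tray's floor. Mass about 160 g.
- knuckle_end (a point): Tip of the bone's double-knuckled end (two round lobes side by side with a slot between), on the axis, 90 mm from the origin along +x.
- blunt_end (a point): Tip of the bone's blunt end (one squarish block), on the axis, 90 mm from the origin along -x.
- tray: Shallow white finds tray, fixed, 300 mm (x) by 380 mm (y), walls 22 mm high, floor 5 mm thick. Origin at the centre of its underside. The long bone lies in its -y half, other bones in its +y half.
- stand: The blow-off stand, fixed: grey base 110 mm (x) by 270 mm (y), 10 mm thick, origin at the centre of its underside. On it the two V rests (at y = -110 and -30 mm) and an upright aluminium air can 56 mm in diameter (axis at x = 0, y = +90 mm).
- rests (a point): Where the middle of the shaft's axis lies when the bone is in the V rests, 62 mm above the table. Axes as the stand's: the bone lies along y, the can is 160 mm away at +y. The rests are 10 mm thick, at 40 mm either side along y; each is a 90 degree V whose arms end 10 mm above and 28 mm to each side of this point. The bone's wide ends hang outside them, with about 10 mm of play along y.
- cap (a joint): The can's sprung white cap, 38 mm in diameter with a short spout that points at the bone: 0 up, 0.010 m fully down; right down counts from 0.007. It starts to move at 3 N, and takes 10 N fully down.
- cap_top (a point): Centre of the cap's flat top, 164 mm above the table when it is up; moves with the cap.
- short_bone: Another bone in the tray, 98 mm long and stout, origin at its centre, 17 mm over the floor. To be left alone.
- blade_bone: Flat bone in the tray, 117 mm by 58 mm, 22 mm high, origin on its underside. To be left alone.
- joint_bone: Vertebra in the tray, 60 mm wide, 30 mm high, origin at the centre of its underside. To be left alone.
- calipers: Steel calipers, 190 mm long, 10 mm high, lying on the desk on the stand's -x side, origin at the middle of the beam's underside. To be left alone.
- brush: Dusting brush, 170 mm long, lying on the desk on the stand's +x side. To be left alone.
Not all that is in view belongs to the job. Leave any blue or pink look-alike of the bone alone.

How it is judged:
By the outcome, as a careful person would: the job done as asked, in the order asked, and still so for the second after the job is handed in, with the robot touching nothing.
It also fails if it takes over 72 s, if anything falls off the work surface, if the arm or the gripper's body presses on something with over 40 N, if the wrist force passes 120 N, or if a joint passes its speed limit or range.

## Working session

There is one attempt and no reset: what is moved stays moved. The work goes in short steps, Python scripts to look and compute and a tool call to move; the robot and the scene stay as the last step left them, time stands still between calls to the robot, and variables do not carry over. Pictures are saved under pics/ and viewed, at most 11 in all, crops included, and the job is handed in when it is done.

Besides the shell and the picture viewer there is one more tool, called in YAML: its name, and indented under it one key for each argument. carry_out: Moves the arm, as the interface text tells. Its arguments: {"type":"object","properties":{"targets":{"type":"array","items":{"type":"object","properties":{"jaw":{"type":"number"},"offset":{"type":"array","items":{"type":"number"}},"dr":{"type":"array","items":{"type":"number"}}}}},"squeeze":{"type":"number"}},"required":["targets"]}

```bash
mkdir -p pics; cat > h.py <<'E'
import numpy as np, cv2, pickle
from plant import env
def shot(name):
    s=env.get_state(); c=env.read_camera(name); c['s']=s
    if name=='wrist':
        T=np.eye(4);T[:3,:3]=s['eef_rot'];T[:3,3]=s['tcp_pos']
        M=T@c['tool_from_camera']; c['R']=M[:3,:3].T; c['t']=-c['R']@M[:3,3]
    return c
def ray(c,u,v):
    K=c['intrinsics']; d=np.array([c['k1'],0,0,0.])
    p=cv2.undistortPoints(np.array([[[u,v]]],float),K,d)[0,0]
    return np.array([p[0],p[1],1.])
def atz(c,u,v,z):
    d=c['R'].T@ray(c,u,v); o=-c['R'].T@c['t']
    return o+d*(z-o[2])/d[2]
def atd(c,u,v):
    z=np.median(c['depth'][int(v)-1:int(v)+2,int(u)-1:int(u)+2])
    return c['R'].T@(ray(c,u,v)*z-c['t'])
def save(c,fn,s=1,crop=None):
    im=c['pixels'][...,::-1]
    if crop: im=im[crop[1]:crop[3],crop[0]:crop[2]]
    cv2.imwrite('pics/'+fn,cv2.resize(im,None,fx=s,fy=s,interpolation=cv2.INTER_CUBIC))
E
python3 - <<'E'
from h import *
for n in('top','scene'):
    c=shot(n); pickle.dump(c,open(n+'.pkl','wb')); save(c,n+'.png',1.5)
    print(n,-c['R'].T@c['t'],c['k1'])
s=env.get_state();print(s['time_s'],s['tcp_pos'],s['eef_rot'],s['width'],env.tip_reach)
E
```

```text
top [0.15069653 0.08726152 1.52793908] -0.12978823948208704
scene [ 1.16522024 -0.00466878  1.13057102] -0.03112438970724818
0.1 [0.25995895 0.59520456 0.2555135 ] [[-9.16441328e-01  4.00168737e-01 -5.23655047e-04]
 [ 4.00169071e-01  9.16440245e-01 -1.41135711e-03]
 [-8.48824333e-05 -1.50297654e-03 -9.99998867e-01]] 0.08532807111802078 0.025
```

View pics/top.png

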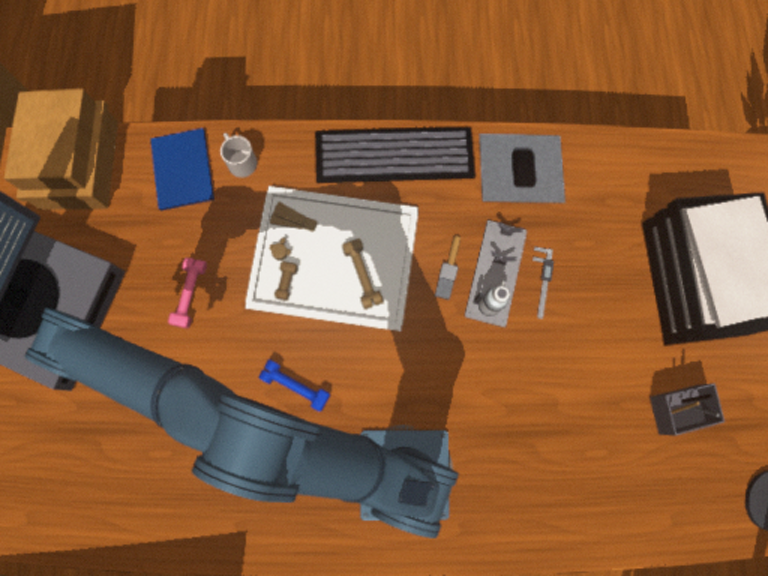

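View pics/scene.png

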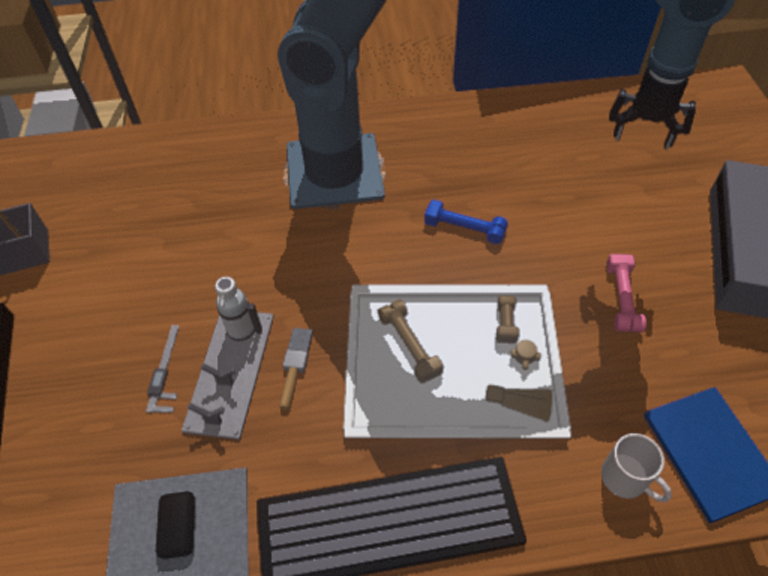

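The top view shows the long bone at about (362,272), with its knuckle end probably at (372,298). The stand is at (497,272) with the can at the robot end (497,297), the brush at (450,268) and the calipers at (544,280). I'll enlarge both areas.

```bash
python3 - <<'E'
from h import *
t=pickle.load(open('top.pkl','rb'));s=pickle.load(open('scene.pkl','rb'))
save(t,'tc.png',5,(215,135,375,225)); 
save(s,'sc.png',4,(95,180,295,300))
E
```

```text
(no output)
```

View pics/tc.png

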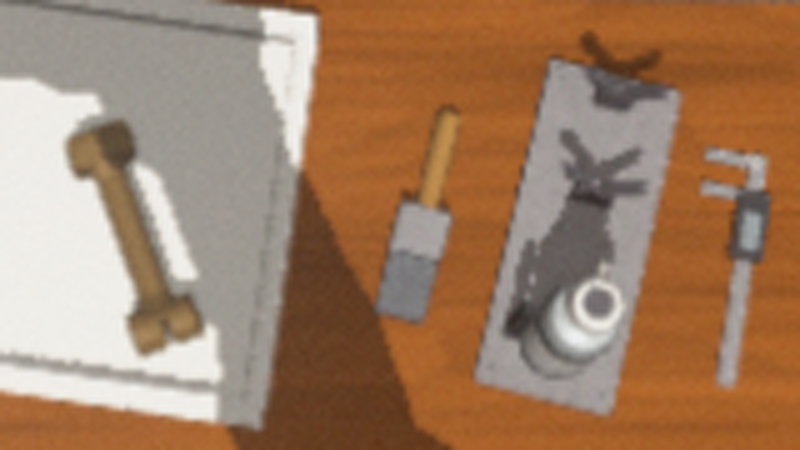

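View pics/sc.png

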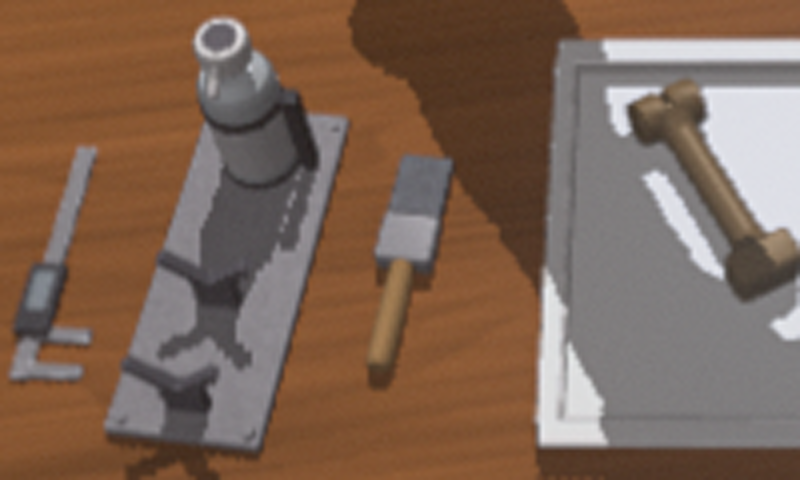

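Top crop: the knuckle tip is at about (174,345) and the blunt tip at (100,130). The base corners are (550,57), (680,92), (610,415) and (475,380), and the cap centre is (598,303). Scene crop: base corners (347,118), (110,435) and (262,450), cap (221,40). The wrist camera can refine these later.

```bash
python3 - <<'E'
from h import *
np.set_printoptions(precision=4,suppress=True)
t=pickle.load(open('top.pkl','rb'));s=pickle.load(open('scene.pkl','rb'))
T=lambda x,y,z:atz(t,(x+.5)/5-.5+215,(y+.5)/5-.5+135,z)
S=lambda x,y,z:atz(s,(x+.5)/4-.5+95,(y+.5)/4-.5+180,z)
k,b=T(174,345,.023),T(100,130,.023)
print('bone top',k,b,(k+b)/2,np.linalg.norm(k-b),np.degrees(np.arctan2(*(k-b)[1::-1])))
C=np.array([T(x,y,.01) for x,y in((550,57),(680,92),(610,415),(475,380))])
print(C,C.mean(0),np.linalg.norm(C-np.roll(C,1,0),axis=1))
e=(C[2]+C[3]-C[0]-C[1])/2; e/=np.linalg.norm(e); o=C.mean(0)
print('stand y',e,np.degrees(np.arctan2(e[1],e[0])),'rests',o-.07*e,'cap',o+.09*e,'cap seen',T(598,303,.164),S(221,40,.164))
print('scene corners',S(347,118,.01),S(110,435,.01),S(262,450,.01))
# bone by colour+depth in both
for c,box in((t,(225,155,258,210)),(s,(250,195,295,258))):
    im=cv2.cvtColor(c['pixels'],cv2.COLOR_RGB2HSV); P=[]
    for v in range(box[1],box[3]):
        for u in range(box[0],box[2]):
            if im[v,u,1]>75 and c['depth'][v,u]>0:
                p=c['R'].T@(ray(c,u,v)*c['depth'][v,u]-c['t'])
                P.append(p)
    P=np.array(P); P=P[(P[:,2]>.012)&(P[:,2]<.06)]; m=np.median(P,0)
    r=cv2.minAreaRect((P[:,:2]*1000).astype(np.float32)); print(len(P),r,P[:,2].min(),P[:,2].max())
print(np.array([atd(t,(x)/5+215,(y)/5+135) for x,y in((137,237),(598,303),(640,200),(520,150))]))
E
```

```text
bone top [0.4179 0.0746 0.023 ] [0.5875 0.1326 0.023 ] [0.5027 0.1036 0.023 ] 0.1792115000697403 -161.12508111551514
[[ 0.6545 -0.2248  0.01  ]
 [ 0.6267 -0.3289  0.01  ]
 [ 0.3665 -0.2615  0.01  ]
 [ 0.3936 -0.1572  0.01  ]] [ 0.5103 -0.2431  0.01  ] [0.2695 0.1078 0.2687 0.1078]
stand y [-0.968   0.2509  0.    ] 165.47184953735604 rests [ 0.5781 -0.2607  0.01  ] cap [ 0.4232 -0.2205  0.01  ] cap seen [ 0.4237 -0.2206  0.164 ] [ 0.4291 -0.2202  0.164 ]
scene corners [ 0.3994 -0.1586  0.01  ] [ 0.6345 -0.3267  0.01  ] [ 0.6594 -0.224   0.01  ]
352 ((501.49755859375, 106.39892578125), (177.33084106445312, 49.52597427368164), 19.639188766479492) 0.021406258270832437 0.05044152348943935
390 ((505.90478515625, 102.10674285888672), (170.81015014648438, 50.444557189941406), 18.70646858215332) 0.02045047286185936 0.044916692757901944
[[ 0.4978  0.1016  0.035 ]
 [ 0.4221 -0.2217  0.1651]
 [ 0.5358 -0.2938  0.0099]
 [ 0.5783 -0.2012  0.0008]]
```

carry_out:
  targets:
    - {"offset": [2,-4.1,0],"dr": [0,0,0.062],"jaw": 7}
    - {"offset": [2,-4.1,0],"dr": [0,0,0.062],"jaw": 7}
    - {"offset": [2,-4.1,0],"dr": [0,0,0.062],"jaw": 7}
    - {"offset": [2,-4.1,0],"dr": [0,0,0.062],"jaw": 7}
    - {"offset": [2,-4.1,0],"dr": [0,0,0.062],"jaw": 7}
    - {"offset": [2,-4.1,0],"dr": [0,0,0.062],"jaw": 7}
    - {"offset": [2,-4.1,0],"dr": [0,0,0.062],"jaw": 7}
    - {"offset": [2,-4.1,0],"dr": [0,0,0.062],"jaw": 7}
    - {"offset": [2,-4.1,0],"dr": [0,0,0.062],"jaw": 7}
    - {"offset": [2,-4.1,0],"dr": [0,0,0.062],"jaw": 7}
    - {"offset": [2,-4.1,0],"dr": [0,0,0.062],"jaw": 7}
    - {"offset": [2,-4.1,0],"dr": [0,0,0.062],"jaw": 7}

```text
time_s: 1.3
tcp_pos: [0.5005, 0.1018, 0.2562]
eef_rot: [[-0.944, -0.329, -0.0], [-0.329, 0.944, -0.0], [0.0, 0.0, -1.0]]
wrist_force: [0.6, 0.3, 0.9]
width: 0.0703
finger_force: 0.0
```

```bash
python3 - <<'E'
from h import *
np.set_printoptions(precision=4,suppress=True)
c=shot('wrist'); pickle.dump(c,open('w1.pkl','wb')); save(c,'w1.png',1.5)
s=env.get_state();print(s['time_s'],s['tcp_pos'],s['eef_rot'],s['width'],s['joint_pos'],s['wrist_force'])
E
```

```text
1.35 [0.5037 0.093  0.2564] [[-0.9464 -0.3228  0.0022]
 [-0.3229  0.9464 -0.0048]
 [-0.0005 -0.0052 -1.    ]] 0.06993604725027336 [-0.3243  0.3006  0.0612  1.9037 -0.016   0.9371  1.6433] [ 2.8425 -6.8006  0.2033]
```

View pics/w1.png

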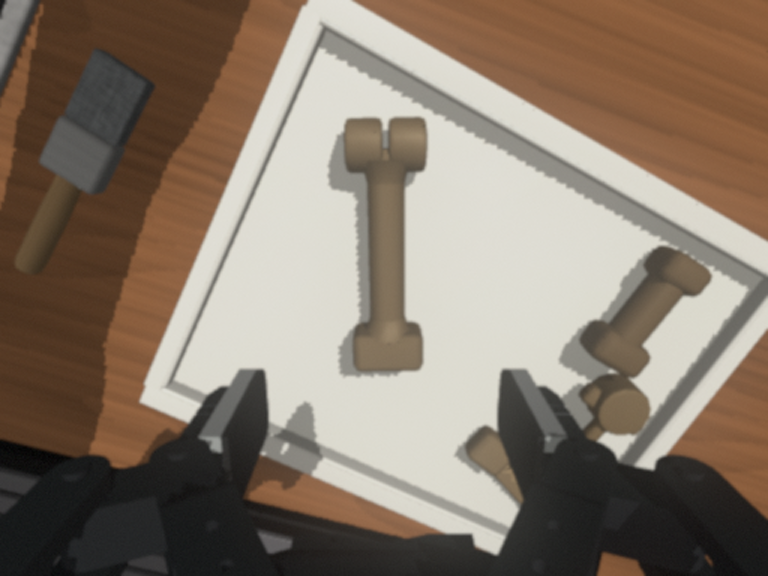

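The wrist picture shows the bone with its knuckles at the top (386,119) and its blunt end at the bottom (388,370), nearly in line with the gripper. The arm was still settling when it was taken, so I'll remeasure by depth now that it's at rest.

```bash
cat >> h.py <<'E'
np.set_printoptions(precision=4,suppress=True)
def cloud(c,zlo,zhi):
    v,u=np.nonzero(c['depth']>0)
    p=cv2.undistortPoints(np.stack([u,v],1).astype(float)[:,None],c['intrinsics'],np.array([c['k1'],0,0,0.]))[:,0]
    P=(np.c_[p,np.ones(len(p))]*c['depth'][v,u][:,None]-c['t'])@c['R']
    k=(P[:,2]>zlo)&(P[:,2]<zhi); return P[k],np.c_[u,v][k],c['pixels'][v,u][k].astype(int)
def st():
    s=env.get_state(); print('t',s['time_s'],'tcp',s['tcp_pos'],'yaw_y',np.degrees(np.arctan2(s['eef_rot'][1,1],s['eef_rot'][0,1])),'R z',s['eef_rot'][:,2],'w',s['width'],'ff',s['finger_force'],'F',s['wrist_force'],'q',s['joint_pos'])
E
python3 - <<'E'
from h import *
env.read_camera('top')
c=shot('wrist'); pickle.dump(c,open('w2.pkl','wb')); st()
P,uv,col=cloud(c,.012,.06)
k=(col[:,0]-col[:,2]>20)&(np.hypot(P[:,0]-.503,P[:,1]-.1035)<.11)&((P[:,1]-.1035)*.95-(P[:,0]-.503)*.32<.05)&((P[:,1]-.1035)*.95-(P[:,0]-.503)*.32>-.05)
P=P[k]; print(len(P),P[:,2].max(),cv2.minAreaRect((P[:,:2]*1000).astype(np.float32)))
d=np.array([.946,.323]); n=np.array([-.323,.946]); q=P[:,:2]-[.503,.1035]; a=q@d;b=q@n
print('a range',np.percentile(a,[.3,99.7]),'b',b.min(),b.max())
for lo in(-.04,-.02,0,.02):
    m=(a>lo)&(a<lo+.02); print(lo,np.percentile(b[m],[1,50,99]),np.percentile(P[m,2],99))
h=P[:,2]>.03;print('top a',np.percentile(a[h],[.5,99.5]))
E
```

```text
t 1.45 tcp [0.501 0.1   0.256] yaw_y 108.65561577839162 R z [-0.0001 -0.0013 -1.    ] w 0.07016601979959455 ff 0.0 F [-0.3477  0.0541  0.2879] q [-0.331   0.2996  0.0544  1.9056 -0.0184  0.9373  1.6283]
5321 0.043107553835519 ((501.9188232421875, 104.64639282226562), (176.96002197265625, 52.674591064453125), 19.74773406982422)
a range [-0.089  0.087] b -0.02612102885525082 0.02891489495173259
-0.04 [-0.0101  0.002   0.0137] 0.03686096283759463
-0.02 [-0.0094  0.002   0.014 ] 0.03654182710191533
0 [-0.0085  0.0021  0.0142] 0.03639788862147911
0.02 [-0.0086  0.0032  0.0144] 0.03642424492998601
top a [-0.0864  0.0867]
```

carry_out:
  targets:
    - {"offset": [0,0.3,-3],"jaw": 6}
    - {"offset": [0,0,-4],"jaw": 6}
    - {"offset": [0,0,-4],"jaw": 6}
    - {"offset": [0,0,-4],"jaw": 6}
    - {"offset": [0,0,-2.6],"jaw": 6}
    - {"jaw": 6}
    - {"jaw": 6}
    - {"jaw": 6}

```text
$.targets[0]: bad value
```

```bash
python3 -c "
from h import *
st()"
```

```text
t 1.45 tcp [0.501 0.1   0.256] yaw_y 108.65561577839162 R z [-0.0001 -0.0013 -1.    ] w 0.07016601979959455 ff 0.0 F [-0.3477  0.0541  0.2879] q [-0.331   0.2996  0.0544  1.9056 -0.0184  0.9373  1.6283]
```

carry_out:
  targets:
    - {"offset": [0,0.3,-3],"dr": [0,0,0.01],"jaw": 6}
    - {"offset": [0,0,-4],"dr": [0,0,0],"jaw": 6}
    - {"offset": [0,0,-4],"dr": [0,0,0],"jaw": 6}
    - {"offset": [0,0,-4],"dr": [0,0,0],"jaw": 6}
    - {"offset": [0,0,-2.6],"dr": [0,0,0],"jaw": 6}
    - {"offset": [0,0,0],"dr": [0,0,0],"jaw": 6}
    - {"offset": [0,0,0],"dr": [0,0,0],"jaw": 6}
    - {"offset": [0,0,0],"dr": [0,0,0],"jaw": 6}

```text
time_s: 2.25
tcp_pos: [0.5012, 0.1075, 0.0818]
eef_rot: [[-0.942, -0.336, 0.002], [-0.336, 0.942, 0.001], [-0.003, 0.0, -1.0]]
wrist_force: [-0.1, 0.5, -0.1]
width: 0.0598
finger_force: 0.0
```

```bash
python3 -c "
from h import *
st()"
```

```text
t 2.25 tcp [0.5012 0.1075 0.0818] yaw_y 109.63612725465828 R z [ 0.0024  0.001  -1.    ] w 0.05978921955734543 ff 0.0 F [-0.0845  0.5055 -0.0822] q [-0.3232  0.5763  0.0306  2.0121 -0.0323  0.551   1.6434]
```

carry_out:
  targets:
    - {"offset": [0,-0.2,-2],"dr": [0,0,0],"jaw": 6}
    - {"offset": [0,0,-2],"dr": [0,0,0],"jaw": 6}
    - {"offset": [0,0,-1],"dr": [0,0,0],"jaw": 6}
    - {"offset": [0,0,0],"dr": [0,0,0],"jaw": 6}
    - {"offset": [0,0,0],"dr": [0,0,0],"jaw": 3.6}
    - {"offset": [0,0,0],"dr": [0,0,0],"jaw": 3}
    - {"offset": [0,0,0],"dr": [0,0,0],"jaw": 2.2}
    - {"offset": [0,0,0],"dr": [0,0,0],"jaw": 1.5}
    - {"offset": [0,0,0],"dr": [0,0,0],"jaw": 1.5}
    - {"offset": [0,0,0],"dr": [0,0,0],"jaw": 1.5}
  squeeze: 40

```text
time_s: 3.25
tcp_pos: [0.501, 0.1049, 0.0314]
eef_rot: [[-0.942, -0.336, 0.002], [-0.336, 0.942, 0.001], [-0.002, -0.0, -1.0]]
wrist_force: [-1.0, -0.4, 5.4]
width: 0.0247
finger_force: 38.9
```

```bash
python3 -c "
from h import *
st()"
```

```text
t 3.25 tcp [0.501  0.1049 0.0314] yaw_y 109.61038843500835 R z [ 0.0018  0.0006 -1.    ] w 0.024712015729901973 ff 38.8865464925766 F [-1.0358 -0.3814  5.4204] q [-0.3135  0.6727  0.0243  2.0176 -0.0348  0.4497  1.6498]
```

carry_out:
  targets:
    - {"offset": [0,0,1],"dr": [0,0,0],"jaw": 1.5}
    - {"offset": [0,0,3],"dr": [0,0,0],"jaw": 1.5}
    - {"offset": [0,0,4],"dr": [0,0,0],"jaw": 1.5}
    - {"offset": [0,0,4],"dr": [0,0,0],"jaw": 1.5}
    - {"offset": [0,0,2],"dr": [0,0,0],"jaw": 1.5}
    - {"offset": [0,0,0],"dr": [0,0,0],"jaw": 1.5}

```text
time_s: 3.85
tcp_pos: [0.5022, 0.1051, 0.1741]
eef_rot: [[-0.942, -0.335, 0.006], [-0.335, 0.942, 0.002], [-0.007, -0.0, -1.0]]
wrist_force: [0.5, 0.5, -2.3]
width: 0.0248
finger_force: 39.6
```

carry_out:
  targets:
    - {"offset": [1,-2,0],"dr": [0,0,-0.05],"jaw": 1.5}
    - {"offset": [1,-4,0],"dr": [0,0,-0.07],"jaw": 1.5}
    - {"offset": [1,-4,0],"dr": [0,0,-0.07],"jaw": 1.5}
    - {"offset": [1,-4,0],"dr": [0,0,-0.07],"jaw": 1.5}
    - {"offset": [1,-4,0],"dr": [0,0,-0.07],"jaw": 1.5}
    - {"offset": [1,-4,0],"dr": [0,0,-0.07],"jaw": 1.5}
    - {"offset": [1,-4,0],"dr": [0,0,-0.07],"jaw": 1.5}
    - {"offset": [0.9,-4,0],"dr": [0,0,-0.07],"jaw": 1.5}
    - {"offset": [0,-4,0],"dr": [0,0,-0.057],"jaw": 1.5}
    - {"offset": [0,-2.6,0],"dr": [0,0,0],"jaw": 1.5}
    - {"offset": [0,0,0],"dr": [0,0,0],"jaw": 1.5}
    - {"offset": [0,0,0],"dr": [0,0,0],"jaw": 1.5}

```text
time_s: 5.05
tcp_pos: [0.5779, -0.2622, 0.169]
eef_rot: [[-0.967, 0.254, -0.002], [0.254, 0.967, 0.001], [0.002, -0.0, -1.0]]
wrist_force: [-0.1, 0.2, -1.1]
width: 0.0247
finger_force: 39.6
```

```bash
python3 - <<'E'
from h import *
env.read_camera('top'); env.read_camera('top')
st(); c=shot('wrist'); pickle.dump(c,open('w3.pkl','wb')); save(c,'w3.png',1.5)
E
```

```text
t 5.15 tcp [ 0.5788 -0.26    0.1694] yaw_y 75.46151683770219 R z [-0.0014  0.0015 -1.    ] w 0.024483899614778513 ff 39.57190275192261 F [-0.2297  0.2802 -0.9167] q [ 0.1855  0.6182  0.2379  1.6593 -0.1782  0.8872  1.8112]
```

View pics/w3.png

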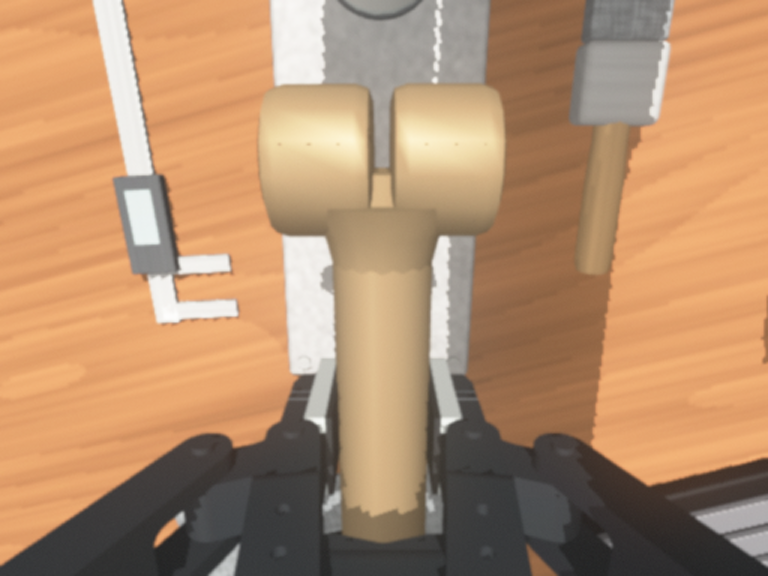

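The wrist picture shows the bone held straight, with its knuckles at (381,150) towards the can. The base edges run (273,0)-(290,372) on the left and (488,0)-(467,372) on the right, with the far edge at v=372.

```bash
python3 - <<'E'
from h import *
c=pickle.load(open('w3.pkl','rb'))
f=lambda x,y,z=.01:atz(c,(x+.5)/1.5-.5,(y+.5)/1.5-.5,z)
L=[f(275,30),f(290,365)];R=[f(487,30),f(467,365)]
print(L,R,[np.degrees(np.arctan2(*(p[0]-p[1])[1::-1])) for p in(L,R)],np.linalg.norm(f(282,200)-f(477,200)))
far=(f(290,372)+f(467,372))/2; print('far mid',far,f(290,372),f(467,372))
a=np.radians(165.4)
e=np.array([np.cos(a),np.sin(a),0]); print('rests from far',far+e*.065)
M=(np.mean(L,0)+np.mean(R,0))/2; n=np.array([-e[1],e[0],0]); print('lateral offset of tcp from base centreline',(c['s']['tcp_pos']-M)@n)
E
```

```text
[array([ 0.4436, -0.2806,  0.01  ]), array([ 0.6209, -0.3293,  0.01  ])] [array([ 0.4702, -0.1782,  0.01  ]), array([ 0.648 , -0.2251,  0.01  ])] [np.float64(164.64461960202908), np.float64(165.20670566806845)] 0.10705595283313733
far mid [ 0.639  -0.2784  0.01  ] [ 0.6254 -0.3307  0.01  ] [ 0.6526 -0.2261  0.01  ]
rests from far [ 0.5761 -0.262   0.01  ]
lateral offset of tcp from base centreline -0.0019273801251598333
```

carry_out:
  targets:
    - {"offset": [-0.1,-0.1,-2],"dr": [0,0,-0.004],"jaw": 1.5}
    - {"offset": [0,0,-3],"dr": [0,0,0],"jaw": 1.5}
    - {"offset": [0,0,-2],"dr": [0,0,0],"jaw": 1.5}
    - {"offset": [0,0,-1.5],"dr": [0,0,0],"jaw": 1.5}
    - {"offset": [0,0,-0.5],"dr": [0,0,0],"jaw": 1.5}
    - {"offset": [0,0,0],"dr": [0,0,0],"jaw": 1.5}
    - {"offset": [0,0,0],"dr": [0,0,0],"jaw": 1.5}

```text
time_s: 5.9
tcp_pos: [0.5789, -0.2625, 0.0812]
eef_rot: [[-0.967, 0.256, 0.001], [0.256, 0.967, -0.001], [-0.002, -0.0, -1.0]]
wrist_force: [0.1, -0.0, -2.0]
width: 0.0248
finger_force: 39.6
```

```bash
python3 - <<'E'
from h import *
st(); c=shot('scene'); pickle.dump(c,open('s2.pkl','wb')); save(c,'s2.png',5,(100,170,240,290))
E
```

```text
t 5.9 tcp [ 0.5789 -0.2625  0.0812] yaw_y 75.18209545412917 R z [ 0.0015 -0.0006 -1.    ] w 0.02484800918606372 ff 39.593002796173096 F [ 0.0838 -0.0296 -2.0159] q [ 0.2102  0.74    0.2078  1.6922 -0.2102  0.7296  1.8344]
```

View pics/s2.png

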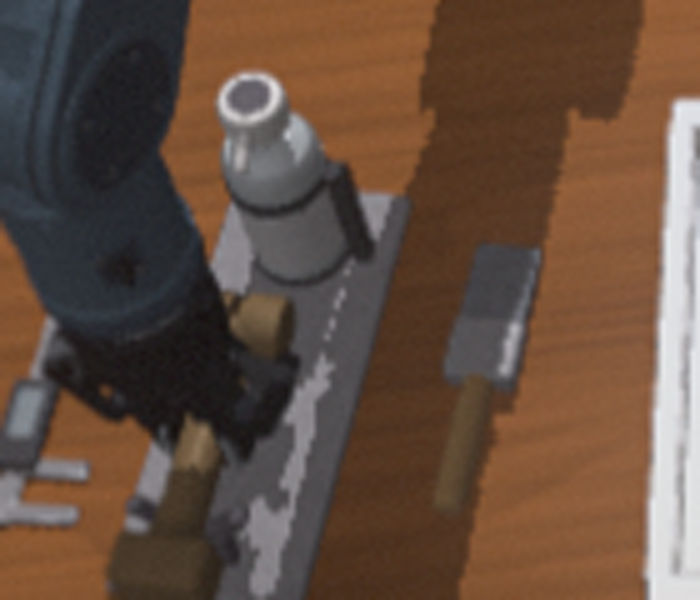

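The scene crop shows the bone over both V rests, with the arms either side at (140,505) and (230,530), and clear of the can. I'll lower it in small steps.

carry_out:
  targets:
    - {"offset": [-0.05,0.05,-0.4],"dr": [0,0,0],"jaw": 1.5}
    - {"offset": [0,0,-0.3],"dr": [0,0,0],"jaw": 1.5}
    - {"offset": [0,0,-0.1],"dr": [0,0,0],"jaw": 1.5}
    - {"offset": [0,0,0],"dr": [0,0,0],"jaw": 1.5}

```text
time_s: 6.35
tcp_pos: [0.5775, -0.2618, 0.0721]
eef_rot: [[-0.967, 0.256, -0.0], [0.256, 0.967, 0.0], [0.0, 0.0, -1.0]]
wrist_force: [0.1, -0.4, -1.5]
width: 0.0248
finger_force: 39.6
```

carry_out:
  targets:
    - {"offset": [0,0,-0.1],"dr": [0,0,0],"jaw": 1.5}
    - {"offset": [0,0,0],"dr": [0,0,0],"jaw": 1.5}
    - {"offset": [0,0,0],"dr": [0,0,0],"jaw": 1.5}

```text
time_s: 6.65
tcp_pos: [0.5777, -0.2619, 0.0713]
eef_rot: [[-0.967, 0.256, 0.0], [0.256, 0.967, -0.0], [-0.0, -0.0, -1.0]]
wrist_force: [1.0, -0.4, -0.7]
width: 0.0251
finger_force: 39.6
```

carry_out:
  targets:
    - {"offset": [0,0,-0.1],"dr": [0,0,0],"jaw": 1.5}
    - {"offset": [0,0,0],"dr": [0,0,0],"jaw": 1.5}
    - {"offset": [0,0,0],"dr": [0,0,0],"jaw": 1.5}

```text
time_s: 6.95
tcp_pos: [0.5779, -0.262, 0.0706]
eef_rot: [[-0.967, 0.256, 0.001], [0.256, 0.967, -0.0], [-0.001, -0.0, -1.0]]
wrist_force: [0.3, 1.1, 2.5]
width: 0.0251
finger_force: 39.9
```

carry_out:
  targets:
    - {"offset": [0,0,0],"dr": [0,0,0],"jaw": 2.6}
    - {"offset": [0,0,0],"dr": [0,0,0],"jaw": 2.9}
    - {"offset": [0,0,0],"dr": [0,0,0],"jaw": 3.5}
    - {"offset": [0,0,0],"dr": [0,0,0],"jaw": 4.5}
    - {"offset": [0,0,0],"dr": [0,0,0],"jaw": 5.5}
    - {"offset": [0,0,0],"dr": [0,0,0],"jaw": 6}
    - {"offset": [0,0,0],"dr": [0,0,0],"jaw": 6}
    - {"offset": [0,0,2],"dr": [0,0,0],"jaw": 6}
    - {"offset": [0,0,4],"dr": [0,0,0],"jaw": 6}
    - {"offset": [0,0,4],"dr": [0,0,0],"jaw": 6}
    - {"offset": [0,0,4],"dr": [0,0,0],"jaw": 6}

```text
time_s: 8.05
tcp_pos: [0.5774, -0.2618, 0.2117]
eef_rot: [[-0.967, 0.256, -0.0], [0.256, 0.967, 0.0], [0.0, -0.0, -1.0]]
wrist_force: [1.3, -0.9, 0.5]
width: 0.0602
finger_force: 0.0
```

```bash
python3 - <<'E'
from h import *
for i in range(3): env.read_camera('top')
st(); c=shot('wrist'); pickle.dump(c,open('w4.pkl','wb')); save(c,'w4.png',1.5)
E
```

```text
t 8.2 tcp [ 0.5794 -0.2627  0.2135] yaw_y 75.1647227976564 R z [ 0.0058 -0.0021 -1.    ] w 0.060069384972580415 ff 0.0 F [ 0.3736  0.0978 -0.6512] q [ 0.1763  0.564   0.2553  1.6325 -0.1659  0.9602  1.8001]
```

View pics/w4.png

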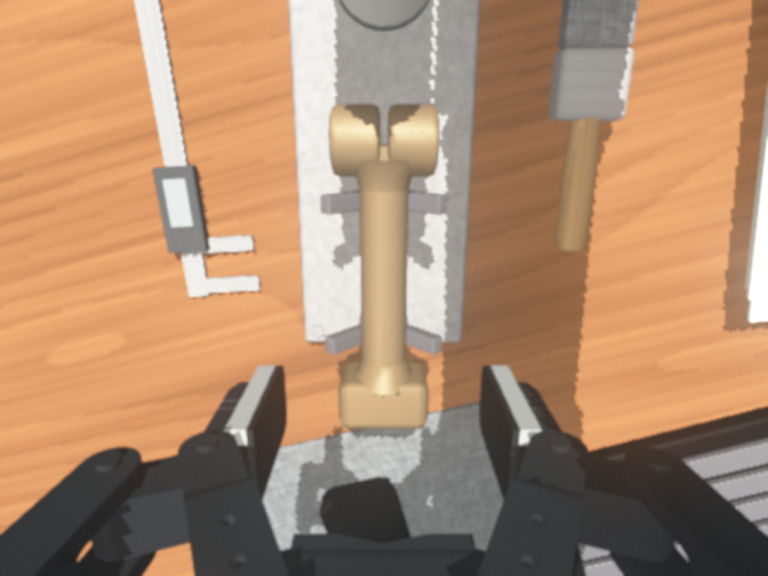

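The wrist picture shows the bone seated in both rests and free of the fingers, with its knuckles at (384,140) towards the can. Next I'll shut the jaws and go above the cap.

carry_out:
  targets:
    - {"offset": [0,0,2],"dr": [0,0,0],"jaw": 3}
    - {"offset": [-3,0.8,0],"dr": [0,0,0],"jaw": 0}
    - {"offset": [-4,1.1,0],"dr": [0,0,0],"jaw": 0}
    - {"offset": [-4,1.1,0],"dr": [0,0,0],"jaw": 0}
    - {"offset": [-3.3,0.9,0],"dr": [0,0,0],"jaw": 0}
    - {"offset": [-1,0.25,0],"dr": [0,0,0],"jaw": 0}
    - {"offset": [0,0,-1],"dr": [0,0,0],"jaw": 0}
    - {"offset": [0,0,-1],"dr": [0,0,0],"jaw": 0}
    - {"offset": [0,0,0],"dr": [0,0,0],"jaw": 0}
    - {"offset": [0,0,0],"dr": [0,0,0],"jaw": 0}

```text
time_s: 9.25
tcp_pos: [0.4252, -0.2204, 0.2095]
eef_rot: [[-0.967, 0.256, -0.001], [0.256, 0.967, 0.0], [0.001, -0.0, -1.0]]
wrist_force: [0.2, 0.1, 0.3]
width: 0.0005
finger_force: 0.0
```

```bash
python3 - <<'E'
from h import *
st(); c=shot('wrist'); pickle.dump(c,open('w5.pkl','wb')); save(c,'w5.png',1.5)
E
```

```text
t 9.25 tcp [ 0.4252 -0.2204  0.2095] yaw_y 75.19250254843773 R z [-0.0012  0.     -1.    ] w 0.00045114591751117236 ff 0.0 F [0.179  0.0895 0.3293] q [ 0.1577  0.3169  0.2707  2.0348 -0.1152  0.8051  1.808 ]
```

View pics/w5.png

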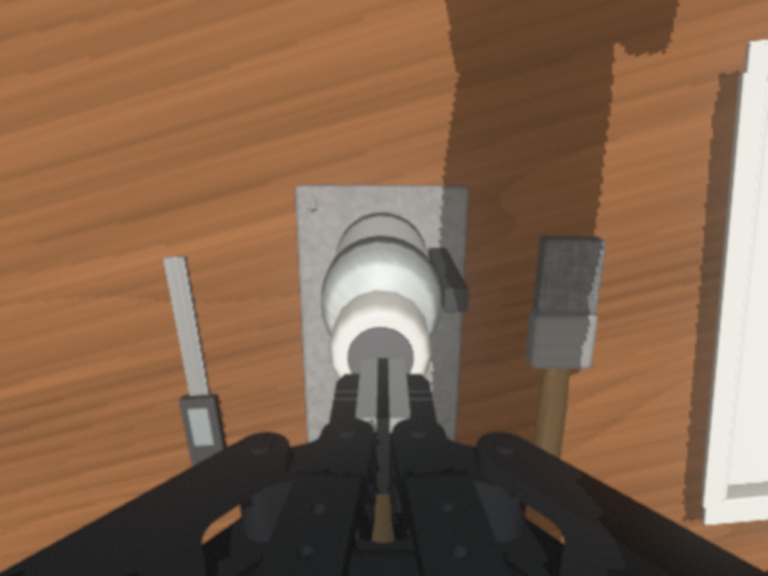

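The picture shows the cap ring spanning about x 331-431, centred near (381,348), with the shut fingertips at (382,360).

```bash
python3 - <<'E'
from h import *
c=pickle.load(open('w5.pkl','rb'))
f=lambda x,y,z:atz(c,(x+.5)/1.5-.5,(y+.5)/1.5-.5,z)
print(f(381,347,.164),f(331,347,.164)-f(431,347,.164))
E
```

```text
[ 0.4208 -0.2203  0.164 ] [-0.009  -0.0342  0.    ]
```

carry_out:
  targets:
    - {"offset": [-0.2,0,-1],"dr": [0,0,0],"jaw": 0}
    - {"offset": [0,0,-0.7],"dr": [0,0,0],"jaw": 0}
    - {"offset": [0,0,-0.3],"dr": [0,0,0],"jaw": 0}
    - {"offset": [0,0,-0.3],"dr": [0,0,0],"jaw": 0}
    - {"offset": [0,0,0],"dr": [0,0,0],"jaw": 0}

```text
time_s: 9.8
tcp_pos: [0.4222, -0.2202, 0.187]
eef_rot: [[-0.967, 0.256, -0.001], [0.256, 0.967, 0.001], [0.001, 0.0, -1.0]]
wrist_force: [-3.0, 1.4, 3.3]
width: -0.0002
finger_force: 2.0
```

carry_out:
  targets:
    - {"offset": [0,0,-0.3],"dr": [0,0,0],"jaw": 0}
    - {"offset": [0,0,-0.2],"dr": [0,0,0],"jaw": 0}
    - {"offset": [0,0,0],"dr": [0,0,0],"jaw": 0}
    - {"offset": [0,0,0],"dr": [0,0,0],"jaw": 0}

```text
time_s: 10.2
tcp_pos: [0.4225, -0.2203, 0.1827]
eef_rot: [[-0.967, 0.256, -0.0], [0.256, 0.967, 0.0], [0.0, 0.0, -1.0]]
wrist_force: [-3.2, 1.0, 7.0]
width: 0.0001
finger_force: 3.5
```

carry_out:
  targets:
    - {"offset": [0,0,-0.2],"dr": [0,0,0],"jaw": 0}
    - {"offset": [0,0,-0.2],"dr": [0,0,0],"jaw": 0}
    - {"offset": [0,0,0],"dr": [0,0,0],"jaw": 0}
    - {"offset": [0,0,0],"dr": [0,0,0],"jaw": 0}

```text
time_s: 10.6
tcp_pos: [0.4225, -0.2203, 0.1791]
eef_rot: [[-0.967, 0.256, -0.0], [0.256, 0.967, 0.0], [0.0, 0.0, -1.0]]
wrist_force: [-4.6, 2.0, 10.8]
width: 0.0
finger_force: 5.3
```

carry_out:
  targets:
    - {"offset": [0,0,-0.1],"dr": [0,0,0],"jaw": 0}
    - {"offset": [0,0,0],"dr": [0,0,0],"jaw": 0}
    - {"offset": [0,0,0],"dr": [0,0,0],"jaw": 0}

```text
time_s: 10.9
tcp_pos: [0.4225, -0.2204, 0.1789]
eef_rot: [[-0.967, 0.256, 0.0], [0.256, 0.967, 0.001], [0.0, 0.001, -1.0]]
wrist_force: [-7.9, 4.0, 22.1]
width: -0.0002
finger_force: 10.9
```

carry_out:
  targets:
    - {"offset": [0,0,0.5],"dr": [0,0,0],"jaw": 0}
    - {"offset": [0,0,0.5],"dr": [0,0,0],"jaw": 0}
    - {"offset": [0,0,2],"dr": [0,0,0],"jaw": 0}
    - {"offset": [0,0,2.7],"dr": [0,0,0],"jaw": 0}
    - {"offset": [3,-0.8,0],"dr": [0,0,0],"jaw": 3}
    - {"offset": [4,-1.1,0],"dr": [0,0,0],"jaw": 6}
    - {"offset": [4,-1.1,0],"dr": [0,0,0],"jaw": 6}
    - {"offset": [3.5,-0.9,0],"dr": [0,0,0],"jaw": 6}
    - {"offset": [1,-0.25,0],"dr": [0,0,0],"jaw": 6}
    - {"offset": [0,0,-4],"dr": [0,0,0],"jaw": 6}
    - {"offset": [0,0,-4],"dr": [0,0,0],"jaw": 6}
    - {"offset": [0,0,0],"dr": [0,0,0],"jaw": 6}

```text
time_s: 12.1
tcp_pos: [0.5737, -0.26, 0.1492]
eef_rot: [[-0.967, 0.256, -0.01], [0.256, 0.967, 0.004], [0.01, 0.001, -1.0]]
wrist_force: [-1.9, 1.0, 0.4]
width: 0.0601
finger_force: 0.0
```

```bash
python3 - <<'E'
from h import *
for i in range(2): env.read_camera('top')
st(); c=shot('wrist'); pickle.dump(c,open('w6.pkl','wb'))
P,uv,col=cloud(c,.045,.09)
r=np.array([.578,-.262]); a=np.radians(165.2); e=np.array([np.cos(a),np.sin(a)]); n=np.array([-e[1],e[0]])
q=P[:,:2]-r; A=q@e; B=q@n
k=(col[:,0]-col[:,2]>40)&(abs(A)<.11)&(abs(B)<.035); A,B,P=A[k],B[k],P[k]
print('A',np.percentile(A,[.3,99.7]))
for lo in(-.02,0,.02,.04):
    m=(A>lo)&(A<lo+.02); print(lo,m.sum(),np.percentile(B[m],[2,98]) if m.any() else 0,np.percentile(P[m,2],99) if m.any() else 0)
t=shot('scene'); print('cap top z',[atd(t,x/5+100,y/5+170) for x,y in((250,97),(228,97),(277,92))])
E
```

```text
t 12.2 tcp [ 0.5773 -0.2619  0.1547] yaw_y 75.15708181817281 R z [-0.0009  0.0001 -1.    ] w 0.059843513090372835 ff 0.0 F [-0.1108 -0.5393  0.0705] q [ 0.1856  0.6366  0.2424  1.6704 -0.1893  0.8586  1.8183]
A [-0.0875  0.0862]
-0.02 997 [-0.0107  0.0118] 0.0753582250227787
0 1096 [-0.011  0.012] 0.07522870778388033
0.02 1207 [-0.0109  0.0119] 0.07521671477978474
0.04 1662 [-0.0223  0.0227] 0.08037920818470547
cap top z [array([ 0.428 , -0.22  ,  0.1636]), array([ 0.4265, -0.2318,  0.1638]), array([ 0.4259, -0.2056,  0.1625])]
```

carry_out:
  targets:
    - {"offset": [0,0,-3],"dr": [0,0,0],"jaw": 6}
    - {"offset": [0,0,-3],"dr": [0,0,0],"jaw": 6}
    - {"offset": [0,0,-1.9],"dr": [0,0,0],"jaw": 6}
    - {"offset": [0,0,-0.5],"dr": [0,0,0],"jaw": 6}
    - {"offset": [0,0,0],"dr": [0,0,0],"jaw": 6}
    - {"offset": [0,0,0],"dr": [0,0,0],"jaw": 3.6}
    - {"offset": [0,0,0],"dr": [0,0,0],"jaw": 3}
    - {"offset": [0,0,0],"dr": [0,0,0],"jaw": 2.2}
    - {"offset": [0,0,0],"dr": [0,0,0],"jaw": 1.5}
    - {"offset": [0,0,0],"dr": [0,0,0],"jaw": 1.5}
    - {"offset": [0,0,0],"dr": [0,0,0],"jaw": 1.5}

```text
time_s: 13.4
tcp_pos: [0.5787, -0.2622, 0.0719]
eef_rot: [[-0.967, 0.256, 0.002], [0.256, 0.967, -0.001], [-0.002, -0.0, -1.0]]
wrist_force: [-1.1, 0.1, 7.1]
width: 0.0249
finger_force: 38.9
```

carry_out:
  targets:
    - {"offset": [0,0,0.5],"dr": [0,0,0],"jaw": 1.5}
    - {"offset": [0,0,1],"dr": [0,0,0],"jaw": 1.5}
    - {"offset": [0,0,2.5],"dr": [0,0,0],"jaw": 1.5}
    - {"offset": [0,0,3],"dr": [0,0,0],"jaw": 1.5}
    - {"offset": [0,0,3],"dr": [0,0,0],"jaw": 1.5}
    - {"offset": [0,0,0],"dr": [0,0,0],"jaw": 1.5}
    - {"offset": [0,0,0],"dr": [0,0,0],"jaw": 1.5}

```text
time_s: 14.1
tcp_pos: [0.5779, -0.2619, 0.1713]
eef_rot: [[-0.967, 0.256, 0.001], [0.256, 0.967, -0.0], [-0.002, 0.0, -1.0]]
wrist_force: [0.9, -0.6, -1.3]
width: 0.0248
finger_force: 39.4
```

carry_out:
  targets:
    - {"offset": [0,0,0],"dr": [0,0,-0.13],"jaw": 1.5}
    - {"offset": [0,0,0],"dr": [0,0,-0.13],"jaw": 1.5}
    - {"offset": [0,0,0],"dr": [0,0,-0.13],"jaw": 1.5}
    - {"offset": [0,0,0],"dr": [0,0,-0.13],"jaw": 1.5}
    - {"offset": [0,0,0],"dr": [0,0,-0.13],"jaw": 1.5}
    - {"offset": [0,0,0],"dr": [0,0,-0.13],"jaw": 1.5}
    - {"offset": [0,0,0],"dr": [0,0,-0.13],"jaw": 1.5}
    - {"offset": [0,0,0],"dr": [0,0,-0.13],"jaw": 1.5}
    - {"offset": [0,0,0],"dr": [0,0,-0.13],"jaw": 1.5}
    - {"offset": [0,0,0],"dr": [0,0,-0.13],"jaw": 1.5}
    - {"offset": [0,0,0],"dr": [0,0,-0.13],"jaw": 1.5}
    - {"offset": [0,0,0],"dr": [0,0,-0.13],"jaw": 1.5}

```text
time_s: 15.3
tcp_pos: [0.5767, -0.2613, 0.1688]
eef_rot: [[0.251, 0.968, -0.003], [0.968, -0.251, 0.001], [0.0, -0.003, -1.0]]
wrist_force: [0.5, -1.5, -1.7]
width: 0.0248
finger_force: 39.4
```

carry_out:
  targets:
    - {"offset": [0,0,0],"dr": [0,0,-0.13],"jaw": 1.5}
    - {"offset": [0,0,0],"dr": [0,0,-0.13],"jaw": 1.5}
    - {"offset": [0,0,0],"dr": [0,0,-0.13],"jaw": 1.5}
    - {"offset": [0,0,0],"dr": [0,0,-0.13],"jaw": 1.5}
    - {"offset": [0,0,0],"dr": [0,0,-0.13],"jaw": 1.5}
    - {"offset": [0,0,0],"dr": [0,0,-0.13],"jaw": 1.5}
    - {"offset": [0,0,0],"dr": [0,0,-0.13],"jaw": 1.5}
    - {"offset": [0,0,0],"dr": [0,0,-0.13],"jaw": 1.5}
    - {"offset": [0,0,0],"dr": [0,0,-0.13],"jaw": 1.5}
    - {"offset": [0,0,0],"dr": [0,0,-0.13],"jaw": 1.5}
    - {"offset": [0,0,0],"dr": [0,0,-0.12],"jaw": 1.5}
    - {"offset": [0,0,0],"dr": [0,0,-0.08],"jaw": 1.5}

```text
time_s: 16.5
tcp_pos: [0.5768, -0.2612, 0.1688]
eef_rot: [[0.984, -0.181, -0.003], [-0.181, -0.984, 0.001], [-0.003, -0.0, -1.0]]
wrist_force: [-0.2, -0.3, -1.1]
width: 0.0247
finger_force: 39.4
```

```bash
python3 - <<'E'
from h import *
for i in range(4): env.read_camera('top')
st(); c=shot('top'); P,uv,col=cloud(c,.1,.2); k=(col[:,0]-col[:,2]>40)&(abs(P[:,0]-.58)<.12)&(abs(P[:,1]+.26)<.06); print(k.sum(),P[k].min(0),P[k].max(0)) if k.any() else 0
E
```

```text
t 16.7 tcp [ 0.5772 -0.2615  0.1694] yaw_y -100.02344374184446 R z [-0.0017  0.0003 -1.    ] w 0.02469400045727727 ff 39.3751859664917 F [-1.1027 -0.5551 -1.9624] q [-0.2708  0.8451  0.9932  1.6897 -0.797   1.0664 -0.7614]
234 [ 0.4805 -0.2896  0.1484] [ 0.5773 -0.2209  0.1958]
```

carry_out:
  targets:
    - {"offset": [0,0,0],"dr": [0,0,-0.083],"jaw": 1.5}
    - {"offset": [0,0,-2],"dr": [0,0,0],"jaw": 1.5}
    - {"offset": [0,0,-3],"dr": [0,0,0],"jaw": 1.5}
    - {"offset": [0,0,-2],"dr": [0,0,0],"jaw": 1.5}
    - {"offset": [0,0,-1.5],"dr": [0,0,0],"jaw": 1.5}
    - {"offset": [0,0,-0.3],"dr": [0,0,0],"jaw": 1.5}
    - {"offset": [0,0,0],"dr": [0,0,0],"jaw": 1.5}
    - {"offset": [0,0,0],"dr": [0,0,0],"jaw": 1.5}

```text
time_s: 17.55
tcp_pos: [0.5782, -0.2625, 0.0833]
eef_rot: [[0.966, -0.257, 0.001], [-0.257, -0.966, -0.001], [0.002, 0.001, -1.0]]
wrist_force: [-0.2, -0.2, -0.9]
width: 0.0248
finger_force: 39.4
```

```bash
python3 - <<'E'
from h import *
st(); c=shot('scene'); save(c,'s3.png',5,(100,170,240,290))
E
```

```text
t 17.55 tcp [ 0.5782 -0.2625  0.0833] yaw_y -104.89806426610564 R z [ 0.0014 -0.0009 -1.    ] w 0.024841270209261107 ff 39.389129877090454 F [-0.1687 -0.1991 -0.8863] q [-0.227   0.9551  0.9113  1.7206 -0.9159  0.9496 -0.7705]
```

View pics/s3.png

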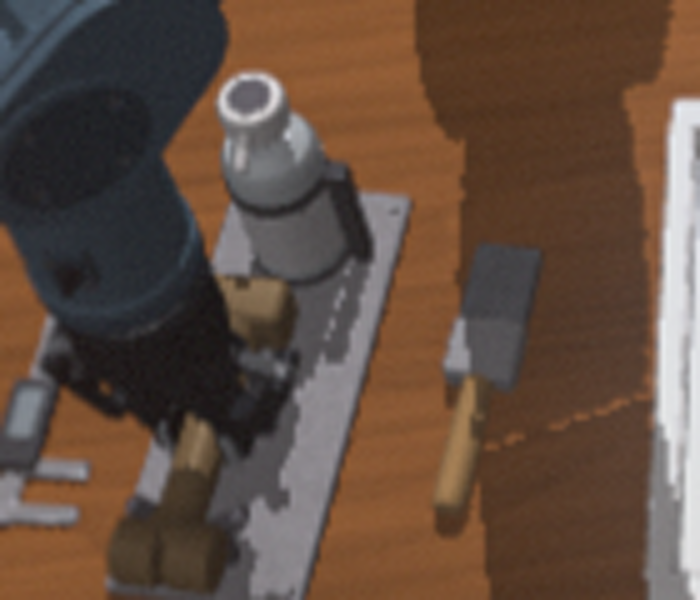

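The scene crop shows the bone turned round: the blunt end (260,310) faces the can and the knuckles (165,555) are on the far side, over the rests. I'll lower it gently.

carry_out:
  targets:
    - {"offset": [0,0,-0.5],"dr": [0,0,0],"jaw": 1.5}
    - {"offset": [0,0,-0.3],"dr": [0,0,0],"jaw": 1.5}
    - {"offset": [0,0,-0.1],"dr": [0,0,0],"jaw": 1.5}
    - {"offset": [0,0,0],"dr": [0,0,0],"jaw": 1.5}

```text
time_s: 18.0
tcp_pos: [0.5776, -0.2617, 0.0731]
eef_rot: [[0.966, -0.257, -0.0], [-0.257, -0.966, 0.0], [-0.0, -0.0, -1.0]]
wrist_force: [-0.2, -0.1, -1.4]
width: 0.0245
finger_force: 39.4
```

carry_out:
  targets:
    - {"offset": [0,0,-0.1],"dr": [0,0,0],"jaw": 1.5}
    - {"offset": [0,0,0],"dr": [0,0,0],"jaw": 1.5}
    - {"offset": [0,0,0],"dr": [0,0,0],"jaw": 1.5}

```text
time_s: 18.3
tcp_pos: [0.5777, -0.2619, 0.0724]
eef_rot: [[0.966, -0.257, 0.0], [-0.257, -0.966, -0.0], [0.0, 0.0, -1.0]]
wrist_force: [-0.3, -0.2, -1.2]
width: 0.0248
finger_force: 39.4
```

carry_out:
  targets:
    - {"offset": [0,0,-0.1],"dr": [0,0,0],"jaw": 1.5}
    - {"offset": [0,0,0],"dr": [0,0,0],"jaw": 1.5}
    - {"offset": [0,0,0],"dr": [0,0,0],"jaw": 1.5}

```text
time_s: 18.6
tcp_pos: [0.5778, -0.262, 0.072]
eef_rot: [[0.966, -0.257, 0.0], [-0.257, -0.966, 0.0], [0.0, -0.0, -1.0]]
wrist_force: [-1.5, 0.9, 5.7]
width: 0.025
finger_force: 40.1
```

Contact at 5.7 N. Next I'll release, rise, and go to the cap.

carry_out:
  targets:
    - {"offset": [0,0,0],"dr": [0,0,0],"jaw": 2.6}
    - {"offset": [0,0,0],"dr": [0,0,0],"jaw": 2.9}
    - {"offset": [0,0,0],"dr": [0,0,0],"jaw": 3.5}
    - {"offset": [0,0,0],"dr": [0,0,0],"jaw": 4.5}
    - {"offset": [0,0,0],"dr": [0,0,0],"jaw": 5.5}
    - {"offset": [0,0,0],"dr": [0,0,0],"jaw": 6}
    - {"offset": [0,0,0],"dr": [0,0,0],"jaw": 6}
    - {"offset": [0,0,2],"dr": [0,0,0],"jaw": 6}
    - {"offset": [0,0,4],"dr": [0,0,0],"jaw": 6}
    - {"offset": [0,0,4],"dr": [0,0,0],"jaw": 6}
    - {"offset": [0,0,4],"dr": [0,0,0],"jaw": 6}
    - {"offset": [0,0,2.2],"dr": [0,0,0],"jaw": 6}

```text
time_s: 19.8
tcp_pos: [0.5783, -0.2632, 0.2384]
eef_rot: [[0.966, -0.258, 0.004], [-0.258, -0.966, -0.002], [0.005, 0.001, -1.0]]
wrist_force: [0.6, -0.5, -0.5]
width: 0.0599
finger_force: 0.0
```

```bash
python3 - <<'E'
from h import *
for i in range(2): env.read_camera('top')
st(); c=shot('wrist')
P,uv,col=cloud(c,.045,.09)
r=np.array([.578,-.262]); a=np.radians(165.2); e=np.array([np.cos(a),np.sin(a)]); n=np.array([-e[1],e[0]])
q=P[:,:2]-r; A=q@e; B=q@n
k=(col[:,0]-col[:,2]>40)&(abs(A)<.11)&(abs(B)<.035); A,B,P=A[k],B[k],P[k]
print('A',np.percentile(A,[.3,99.7]))
for lo in(-.06,-.04,-.02,0,.02,.04):
    m=(A>lo)&(A<lo+.02); print(lo,m.sum(),np.percentile(B[m],[2,98]) if m.any() else 0,np.percentile(P[m,2],99) if m.any() else 0)
E
```

```text
t 19.9 tcp [ 0.5789 -0.2636  0.2384] yaw_y -104.94440575405199 R z [ 0.0063 -0.003  -1.    ] w 0.05993874034858882 ff 0.0 F [ 0.6973 -0.2562  0.2311] q [-0.3116  0.783   1.0822  1.6415 -0.7426  1.1745 -0.8809]
A [-0.0869  0.0882]
-0.06 953 [-0.0228  0.0242] 0.08054965991021247
-0.04 605 [-0.0101  0.0116] 0.07565367401880811
-0.02 583 [-0.0103  0.0118] 0.07532609420503385
0 550 [-0.0106  0.0119] 0.07553583463779108
0.02 529 [-0.0104  0.0121] 0.07551184577893552
0.04 521 [-0.0102  0.0123] 0.07662525582441645
```

carry_out:
  targets:
    - {"offset": [0,0,0],"dr": [0,0,0.13],"jaw": 3}
    - {"offset": [0,0,0],"dr": [0,0,0.13],"jaw": 0}
    - {"offset": [-2,0.5,0],"dr": [0,0,0.13],"jaw": 0}
    - {"offset": [-3,0.8,0],"dr": [0,0,0.13],"jaw": 0}
    - {"offset": [-3,0.8,0],"dr": [0,0,0.13],"jaw": 0}
    - {"offset": [-3,0.8,0],"dr": [0,0,0.13],"jaw": 0}
    - {"offset": [-3,0.8,0],"dr": [0,0,0.13],"jaw": 0}
    - {"offset": [-1.5,0.5,0],"dr": [0,0,0.13],"jaw": 0}
    - {"offset": [0,0,0],"dr": [0,0,0.13],"jaw": 0}
    - {"offset": [0,0,0],"dr": [0,0,0],"jaw": 0}
    - {"offset": [0,0,-1.5],"dr": [0,0,0],"jaw": 0}
    - {"offset": [0,0,0],"dr": [0,0,0],"jaw": 0}

```text
time_s: 21.15
tcp_pos: [0.4218, -0.2192, 0.2169]
eef_rot: [[0.616, 0.788, -0.003], [0.788, -0.616, 0.001], [-0.001, -0.003, -1.0]]
wrist_force: [-0.1, -0.4, 0.4]
width: 0.0001
finger_force: 0.0
```

```bash
python3 - <<'E'
from h import *
env.read_camera('top'); st()
E
```

```text
t 21.2 tcp [ 0.4221 -0.2197  0.2176] yaw_y -38.02706505346333 R z [-0.0024  0.0001 -1.    ] w 0.00017172809444711653 ff 0.0 F [ 0.1061  0.2183 -0.3184] q [-0.3399  0.414   0.91    2.0583 -0.4275  0.869   0.15  ]
```

carry_out:
  targets:
    - {"offset": [0,0,-1.5],"dr": [0,0,0],"jaw": 0}
    - {"offset": [0,0,-1],"dr": [0,0,0],"jaw": 0}
    - {"offset": [0,0,-0.3],"dr": [0,0,0],"jaw": 0}
    - {"offset": [0,0,-0.3],"dr": [0,0,0],"jaw": 0}
    - {"offset": [0,0,-0.2],"dr": [0,0,0],"jaw": 0}
    - {"offset": [0,0,-0.2],"dr": [0,0,0],"jaw": 0}
    - {"offset": [0,0,0],"dr": [0,0,0],"jaw": 0}
    - {"offset": [0,0,0],"dr": [0,0,0],"jaw": 0}

```text
time_s: 22.0
tcp_pos: [0.4223, -0.2198, 0.1837]
eef_rot: [[0.614, 0.789, -0.0], [0.789, -0.614, 0.001], [0.0, -0.001, -1.0]]
wrist_force: [-3.2, 2.0, 5.9]
width: 0.0001
finger_force: 3.2
```

carry_out:
  targets:
    - {"offset": [0,0,-0.2],"dr": [0,0,0],"jaw": 0}
    - {"offset": [0,0,0],"dr": [0,0,0],"jaw": 0}
    - {"offset": [0,0,0],"dr": [0,0,0],"jaw": 0}

```text
time_s: 22.3
tcp_pos: [0.4224, -0.2198, 0.1818]
eef_rot: [[0.614, 0.789, -0.0], [0.789, -0.614, 0.001], [0.0, -0.001, -1.0]]
wrist_force: [-3.6, 1.4, 8.3]
width: -0.0001
finger_force: 3.8
```

carry_out:
  targets:
    - {"offset": [0,0,-0.2],"dr": [0,0,0],"jaw": 0}
    - {"offset": [0,0,-0.1],"dr": [0,0,0],"jaw": 0}
    - {"offset": [0,0,0],"dr": [0,0,0],"jaw": 0}
    - {"offset": [0,0,0],"dr": [0,0,0],"jaw": 0}

```text
time_s: 22.7
tcp_pos: [0.4224, -0.2199, 0.1791]
eef_rot: [[0.614, 0.789, -0.0], [0.789, -0.614, 0.001], [0.001, -0.001, -1.0]]
wrist_force: [-4.7, 3.0, 12.2]
width: -0.0002
finger_force: 5.9
```

carry_out:
  targets:
    - {"offset": [0,0,-0.1],"dr": [0,0,0],"jaw": 0}
    - {"offset": [0,0,0],"dr": [0,0,0],"jaw": 0}
    - {"offset": [0,0,0],"dr": [0,0,0],"jaw": 0}

```text
time_s: 23.0
tcp_pos: [0.4225, -0.2199, 0.1789]
eef_rot: [[0.615, 0.789, 0.0], [0.789, -0.614, 0.002], [0.002, -0.001, -1.0]]
wrist_force: [-8.2, 5.5, 24.6]
width: 0.0002
finger_force: 12.5
```

The cap has bottomed. Next I'll rise, clear off and check.

carry_out:
  targets:
    - {"offset": [0,0,0.5],"dr": [0,0,0],"jaw": 0}
    - {"offset": [0,0,0.5],"dr": [0,0,0],"jaw": 0}
    - {"offset": [0,0,2],"dr": [0,0,0],"jaw": 0}
    - {"offset": [0,0,4],"dr": [0,0,0],"jaw": 0}
    - {"offset": [0,4,3],"dr": [0,0,0],"jaw": 0}
    - {"offset": [0,4,1],"dr": [0,0,0],"jaw": 0}
    - {"offset": [0,4,0],"dr": [0,0,0],"jaw": 0}
    - {"offset": [0,4,0],"dr": [0,0,0],"jaw": 0}
    - {"offset": [0,0,0],"dr": [0,0,0],"jaw": 0}
    - {"offset": [0,0,0],"dr": [0,0,0],"jaw": 0}

```text
time_s: 24.0
tcp_pos: [0.423, -0.0591, 0.2875]
eef_rot: [[0.612, 0.791, 0.001], [0.791, -0.612, 0.0], [0.001, 0.001, -1.0]]
wrist_force: [0.5, -0.8, 0.5]
width: -0.0003
finger_force: 0.0
```

```bash
python3 - <<'E'
from h import *
st(); c=shot('scene'); save(c,'s4.png',3,(80,150,340,330)); print(atd(c,150,189.4))
E
```

```text
t 24.0 tcp [ 0.423  -0.0591  0.2875] yaw_y -37.72245509203335 R z [ 0.0011  0.0004 -1.    ] w -0.0003405818549310073 ff 0.0 F [ 0.5355 -0.8339  0.5361] q [-0.8979  0.1527  1.0419  2.0986 -0.1605  0.9705 -0.4283]
[ 0.4279 -0.22    0.1634]
```

View pics/s4.png

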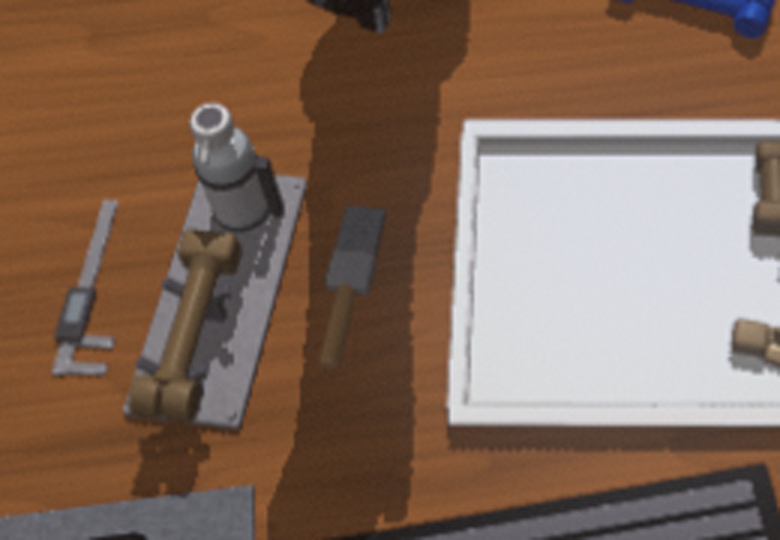

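The picture shows the bone in the rests with its blunt end (208,250) towards the can and its knuckles (165,395) on the far side. The cap is up (210,120), and the calipers and brush haven't moved.

```bash
python3 -c "
from plant import env
print(env.sign_off())"
```

```text
the job is handed in; nothing more can be done
None
```

The job is handed in at about 24 s: the cap was pushed right down once for each end of the bone, knuckle end first, and the bone now lies in the rests with its blunt end towards the can, the cap up and the calipers and brush unmoved.

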